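# Set the drilling jig's sprung carriage to its middle stop

## Task

Set the orange drilling jig to its middle hole position: push its orange carriage all the way to the far stop against the spring, then let it go so that it springs back and catches on its stop pin half-way. Only push the carriage; do not touch the stop pin, and leave the blue jig and the things lying around where they are.

Things in the scene. Friction and masses are not known exactly. Their poses are not given: they have to be found in the camera images.
- orange_jig: Drilling jig with the ORANGE carriage, screwed to the table. Base plate 240 x 110 mm, 14 mm thick; origin at the centre of its underside; x axis = the way the carriage is pushed, y to the left (stop pin's side), z up. A grey block, top 54 mm above the table, closes the far end from x = 88 mm. The plate is bare for 65 mm in front of the carriage: room there for shut fingertips.
- orange_push (a point): Centre of the front face of the carriage's push tab, 50 mm above the table, moving with the carriage; axes as the jig's (x = push). The tab is an upright plate 56 mm wide, 12 mm thick, from 25 to 70 mm above the table, on the front edge of the carriage (block 60 long, 68 wide, top 37 mm above the table). With the carriage out this face is at x = -55 mm of the jig.
- orange_slide (a joint): Travel of the orange carriage in m: 0 = out at the front (start), 0.070 = far stop. Spring force 4 N at 0, about 10 N at 0.070; passing the stop pin (0.01 to 0.035) takes about 3 N more, damping 2 N per 0.05 m/s. Beyond 0.037 the pin has snapped in; let go, the carriage returns and rests on it at 0.035. Let go earlier, it goes back to 0.
- orange_pin: Orange jig's sprung stop pin: 8 mm steel pin with an 18 mm black knob, along the jig's y, left of the carriage. Origin on its axis, 26 mm above the table, 64 mm left of the jig's centre line, 4 mm before its centre; it reaches 28 mm either way along y, in a block 40 mm high. It moves out and in by itself as the carriage passes. Not to be touched.
- blue_jig: A second jig, the same in every way but with a BLUE carriage; to be left alone. Origin and axes as for the orange one. The two may stand in either place, left or right.
- blue_slide (a joint): Travel of the blue carriage in m, 0 at the start; it must stay there.
- dowel_jar: Small jar, 40 mm diameter, 60 mm high, upright and loose on the table at the right (-y) side of the orange jig, about 95 mm from its centre line. Origin at the centre of its underside. Leave it.
- screwdriver: Red-handled screwdriver, 200 mm long, lying loose on the table beyond the jigs, about along the world y axis; origin on the table under its middle. Leave it.
- screw_box: Cardboard box of screws, 120 x 70 x 50 mm, loose on the table at the far left; origin at the centre of its underside. Leave it.
- drill: Cordless drill standing on its battery (foot 120 x 75 mm), 205 mm high, its chuck reaching 135 mm ahead of the origin along x; loose on the table at the far right; origin at the centre of its underside. Leave it.

How it is judged:
By the outcome, as a careful person would: the job done as asked, in the order asked, and still so for the second after the job is handed in, with the robot touching nothing.
It also fails if it takes over 35 s, if anything falls off the work surface, if the arm or the gripper's body presses on something with over 40 N, if the wrist force passes 120 N, or if a joint passes its speed limit or range.

## Robot

A 7-joint arm with a two-finger parallel gripper is mounted at the origin on the work surface. World frame = base frame: x ahead of the robot, y to its left, z up, the work surface at z = 0. Lengths are in mm, angles in rad, forces in N, time in s.
With the tool pointing down it reaches from about 350 to 900 mm from the base axis. Payload 8.1 kg.
Tool frame: the origin (TCP) lies between the finger pads; the fingertips stand 17 mm ahead of it and the grasp point (between the pads) lies 2 mm behind it; z points along the fingers, y is the line along which they close (so a half turn about z gives the same grasp; the last joint's range is limited). The gripper opens to 85 mm and grips with 20 to 120 N. Pads are 22 mm wide; open, the fingers measure 114 mm over their backs; the gripper's body (76 mm by 85 mm) begins 54 mm behind the grasp point. The pads swing forward as they close: fully open they stand 13 mm farther back than shut.
Start: joints at [-1.272, 0.434, 0.025, 1.573, -0.012, 1.134, -0.075], TCP at [244.449, 575.226, 248.323] pointing down, gripper open.
Joint ranges: [-2.62, 2.62], [-0.44, 2.09], [-1.27, 1.32], [0.08, 2.57], [-1.32, 4.46], [0.12, 2], [-2.74, 2.74]. Speed limits (rad/s): [2.22, 2.22, 3.01, 3.01, 3.14, 3.14, 3.14].

## Interface

Orientations are given as a rotation vector (axis times angle).
In Python, from cell import manip, vision gives the robot as it stands.
- The arm moves only by the tool apply_moves, never from a script. Its argument "series" is a list of rows, each a list of 5 numbers: the shift along the tool's x, y, z in mm, then the turn about the tool's z in degrees, then the gripper command: -1 is fully open, 1 is shut, values between are in proportion. A call has 1 to 5 rows; each row shifts and turns the commanded pose from where the row before left it, along the tool's axes as they then stand; what a row does not reach is not made up. A row lasts 1/8 s, in which the tool goes at most 62.5 mm and 10.7 degrees, less where a joint would pass 70% of its speed; a pose out of reach is approached as far as the arm can. A call is refused whole if a number of a shift passes 62.5 or a number of a turn 10.7, either way. A call with a gripper value outside its range is refused whole. The fingers move at their own pace and stop on an object; "grip_force" is the grip in N (left out, the last holds). Time passes only in rows, so rows that do not move let the fingers close. It gives the time, the measured TCP pose, the force, the opening and the grip force at its end, in the units of the state.
- manip.state(): the state, without advancing time (a new reading comes with each control period).
- vision.snapshot(name): name is "scene" or "top" or "wrist"; returns the picture (400x640x3 uint8, blue, green, red); there is no depth.
- vision.camera_info(name): a dict with "camera_matrix" (3x3 intrinsics, pixels), "dist_coeffs" ([k1, k2, p1, p2, k3] as OpenCV has them; the pictures are not rectified), "origin" and "attitude" of the camera in the world. Camera axes: x right, y down, z forward; pixel columns grow to the right and rows downward; lengths in mm; the calibration is good to about 2 mm. A picture is of the moment at which its call begins: read the wrist's pose just before it. camera_info takes no time and is no camera call; for the wrist camera it gives the pose at the moment of the call.
- manip.finish_job(): hands the job in; it is judged then, once.
The state is a dict: "t": time; "joints": joint angles; "joint_velocities": joint speeds; "tau": joint torques, N m; "tool_pos": TCP position; "tcp_rot": TCP orientation; "ft_force": force on the tool from outside, world axes, zero at the start; "ft_torque": the same for the moment, N m; "width": opening from 0.0 (shut) to 1.0 (fully open); "finger_force": force on a finger pad.
Only numpy, scipy, OpenCV 4.12 (cv2) and the standard library are available. Lean on these libraries where they do the work, as an engineer would, in place of code of your own. Each camera call takes 0.05 s, during which the arm holds its last target. There are 200 camera calls.

## Working session

There is one attempt and no reset: what is moved stays moved. The work goes in short steps, Python scripts to look and compute and a tool call to move; the robot and the scene stay as the last step left them, time stands still between calls to the robot, and variables do not carry over. Pictures are saved under pics/ and viewed, at most 10 in all, crops included, and the job is handed in when it is done.

Besides the shell and the picture viewer there is one more tool, called after "Call:" by a JSON object that holds its "op" and its "data", one argument or row to a line. apply_moves: Moves the arm, as the interface text tells. Its arguments: {"type":"object","properties":{"series":{"type":"array"},"grip_force":{"type":"number"}},"required":["series"]}

```bash
mkdir -p pics; python3 - <<'E'
from cell import manip, vision
import cv2
s=manip.state(); print(s['t'],s['tool_pos'],s['tcp_rot'],s['width'])
for n in('scene','top'):
    cv2.imwrite(f'pics/{n}0.png',vision.snapshot(n)); i=vision.camera_info(n); print(n,i)
E
```

```text
0.0 [244.26941184 574.74600244 247.51850436] [-6.26967500e-01 -3.07822807e+00  2.52684639e-03] 1.0006277617750179
scene {'camera_matrix': array([[441.57595549,   0.        , 318.05609403],
       [  0.        , 441.57595549, 198.54758866],
       [  0.        ,   0.        ,   1.        ]]), 'dist_coeffs': array([0.02373585, 0.        , 0.        , 0.        , 0.        ]), 'origin': array([1423.04813223,  263.82634253, 1017.80816816]), 'attitude': array([-1.48201585, -2.15168077,  0.79138573])}
top {'camera_matrix': array([[433.3723384 ,   0.        , 325.12221653],
       [  0.        , 433.3723384 , 197.6223438 ],
       [  0.        ,   0.        ,   1.        ]]), 'dist_coeffs': array([-0.06793563,  0.        ,  0.        ,  0.        ,  0.        ]), 'origin': array([4.40985324e+02, 1.30345160e+00, 1.59655896e+03]), 'attitude': array([-2.15022877,  2.18326587, -0.13463551])}
```

View pics/scene0.png

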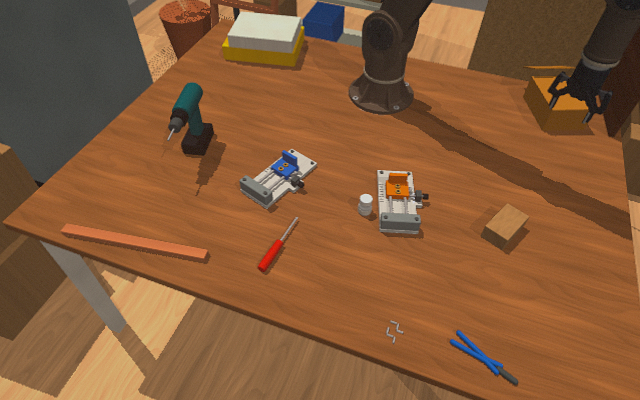

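View pics/top0.png

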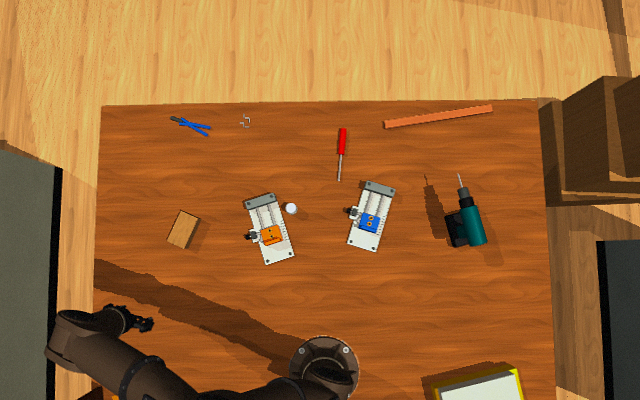

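The top view shows the orange jig around (269,229), its grey end block up at (259,200), and the jar at (291,208). The blue jig is at (371,215). Both views agree that the orange jig is the left (+y) one.

```bash
cat > h.py <<'E'
import numpy as np, cv2
from scipy.spatial.transform import Rotation as R
def ray(i,px):
    u=cv2.undistortPoints(np.float64(px).reshape(-1,1,2),i['camera_matrix'],i['dist_coeffs'])[:,0]
    return R.from_rotvec(i['attitude']).apply(np.c_[u,np.ones(len(u))])
def plane(i,px,z):
    d=ray(i,px); o=i['origin']; return (o+d*((z-o[2])/d[:,2])[:,None])
def tri(i1,p1,i2,p2):
    a,b=ray(i1,[p1])[0],ray(i2,[p2])[0]; o1,o2=i1['origin'],i2['origin']
    s=np.linalg.lstsq(np.c_[a,-b],o2-o1,rcond=None)[0]
    q1,q2=o1+a*s[0],o2+b*s[1]; return (q1+q2)/2,np.linalg.norm(q1-q2)
def big(m):
    c=cv2.findContours(m,cv2.RETR_EXTERNAL,cv2.CHAIN_APPROX_NONE)[0]; return max(c,key=cv2.contourArea)[:,0].astype(float)
def orange(im): return cv2.inRange(cv2.cvtColor(im,cv2.COLOR_BGR2HSV),(8,190,150),(20,255,255))
E
python3 - <<'E'
from h import *
from cell import vision
t=cv2.imread('pics/top0.png'); s=cv2.imread('pics/scene0.png'); it=vision.camera_info('top'); isc=vision.camera_info('scene')
def win(im,x0,y0,x1,y1,f):
    m=np.zeros(im.shape[:2],np.uint8); m[y0:y1,x0:x1]=f(im)[y0:y1,x0:x1]; return m
white=lambda im:cv2.inRange(cv2.cvtColor(im,cv2.COLOR_BGR2HSV),(0,0,60),(180,70,255))
def closed(m): return cv2.morphologyEx(m,cv2.MORPH_CLOSE,np.ones((9,9)))
m=win(t,235,185,305,272,white); m[:,284:][:32]=0
c=big(closed(m)); P=plane(it,c,14); r=cv2.minAreaRect(P[:,:2].astype(np.float32)); print('plate',r); print(cv2.boxPoints(r).round(0))
cs=[]
for im,w,i in((t,(235,185,305,272),it),(s,(375,165,430,235),isc)):
    mo=win(im,*w,orange); k=big(closed(mo)); print(cv2.boundingRect(k.astype(np.int32)), cv2.minAreaRect(k.astype(np.float32)))
    cs.append(k.mean(0)); print(plane(i,[k.mean(0)],45).round(1))
print(tri(it,cs[0],isc,cs[1]))
h=np.hstack([cv2.resize(t[180:280,230:310],None,fx=5,fy=5,interpolation=cv2.INTER_CUBIC),cv2.resize(s[155:240,360:440],(400,500),interpolation=cv2.INTER_CUBIC)])
cv2.imwrite('pics/crop.png',h)
E
```

```text
plate ((516.10205078125, 175.35289001464844), (255.1611785888672, 184.0128631591797), 7.328571796417236)
[[378. 250.]
 [401.  68.]
 [654. 100.]
 [631. 283.]]
(235, 185, 70, 87) ((269.5, 228.0), (86.0, 69.0), 90.0)
[[514.  183.8  45. ]]
(386, 170, 23, 26) ((397.0, 182.5), (25.0, 22.0), 90.0)
[[482.6 181.7  45. ]]
(array([512.15493555, 182.26963041,  74.93930071]), np.float64(4.112303977378063))
```

View pics/crop.png

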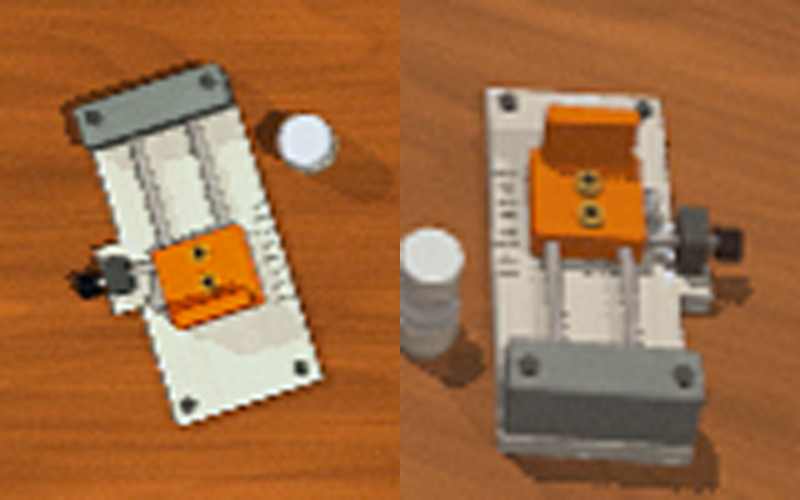

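The crop's left panel (top view) shows the plate's front corners at (180,425) and (325,378), and the tab's front edge from (175,328) to (267,300). In its right panel (scene view) the tab's rear top edge runs (638,108) to (549,105).

```bash
python3 - <<'E'
from h import *
from cell import vision
it=vision.camera_info('top'); isc=vision.camera_info('scene')
T=lambda u,v:((u+.5)/5+230-.5,(v+.5)/5+180-.5)
S=lambda u,v:((u-400+.5)/5+360-.5,(v+.5)/(500/85)+155-.5)
L=tri(it,T(175,328),isc,S(638,108)); Rr=tri(it,T(267,300),isc,S(549,105)); print('tab L,R',L,Rr)
fl=tri(it,T(180,425),isc,S(660,100));fr=tri(it,T(325,378),isc,S(488,90)); print('plate front',fl,fr)
P=plane(it,[T(180,425),T(325,378)],14); print(P, np.linalg.norm(P[0]-P[1]))
G=plane(it,[T(78,108),T(222,65)],54); print('grey far',G)
ax=(G.mean(0)-P.mean(0))[:2]; print('len',np.linalg.norm(ax),'yaw',np.degrees(np.arctan2(ax[1],ax[0])))
a=ax/np.linalg.norm(ax); d=(P[0]-P[1])[:2]; print('yaw2',np.degrees(np.arctan2(-d[0],d[1])), 'origin',P.mean(0)[:2]+120*a,'push',P.mean(0)[:2]+65*a)
print('tab from top z70',plane(it,[T(175,328),T(267,300)],70))
print('rotmat',R.from_rotvec([-6.26967500e-01,-3.07822807e+00,2.52684639e-03]).as_matrix().round(3))
E
```

```text
tab L,R (array([451.99990856, 200.44458198,  65.53891402]), np.float64(0.5493216627670884)) (array([469.36448899, 142.7437575 ,  63.4571711 ]), np.float64(13.58726976991913))
plate front (array([381.79656432, 206.47939088,   7.0116225 ]), np.float64(3.2622910049009453)) (array([414.14011101, 101.05727441,   6.51723246]), np.float64(3.8644013081989477))
[[382.3566585  203.96682001  14.        ]
 [414.68941742  98.70781986  14.        ]] 110.11296205947924
grey far [[609.79009221 271.70463276  54.        ]
 [639.30723222 168.32684254  54.        ]]
len 236.2293543999819 yaw 16.901527589227243
yaw2 17.07556213441614 origin [513.33973794 186.22464436] push [460.71541711 170.23462066]
tab from top z70 [[451.91684564 200.13562578  70.        ]
 [470.57816339 135.48515009  70.        ]]
rotmat [[-0.92   0.391 -0.   ]
 [ 0.391  0.92  -0.002]
 [-0.    -0.002 -1.   ]]
```

Checks agree: plate width is 110 (expected 110), length 236 (240), yaw is 17°, and the push face centre is about (461,170). I'm moving with the gripper shut to 32 mm in front of the tab.

Call:
{"op": "apply_moves", "data": {
  "series": [
    [-33, -31, 0, 0, 1],
    [-33, -31, 0, 0, 1],
    [-33, -31, 0, 0, 1],
    [-33, -31, 0, 0, 1],
    [-33, -31, 0, 0, 1]
  ]
}}

```text
t: 0.72
tool_pos: [336.0, 366.4, 248.1]
tcp_rot: [-0.627, -3.078, 0.001]
ft_force: [-0.1, -0.2, 0.1]
width: 0.005
finger_force: 0.0
```

Call:
{"op": "apply_moves", "data": {
  "series": [
    [-33, -31, 0, 0, 1],
    [-33, -31, 0, 0, 1],
    [-33, -31, 0, 0, 1],
    [-33, -31, 0, 0, 1],
    [-33, -31, 0, 0, 1]
  ]
}}

```text
t: 1.35
tool_pos: [427.1, 159.4, 248.2]
tcp_rot: [-0.627, -3.078, 0.0]
ft_force: [0.6, -0.2, -0.2]
width: 0.002
finger_force: 0.0
```

Call:
{"op": "apply_moves", "data": {
  "series": [
    [0, 0, 0, -10, 1],
    [0, 0, 0, -10, 1],
    [0, 0, 0, -10, 1],
    [0, 0, 0, -10, 1],
    [0, 0, 0, 0, 1]
  ]
}}

```text
t: 1.98
tool_pos: [426.7, 160.7, 248.1]
tcp_rot: [0.462, -3.107, 0.0]
ft_force: [0.2, -1.5, -0.4]
width: -0.002
finger_force: 0.0
```

```bash
python3 - <<'E'
from h import *
from cell import manip, vision
s=manip.state(); print(s['t'],s['tool_pos'],s['width'],s['ft_force']); print(R.from_rotvec(s['tcp_rot']).as_matrix().round(3))
import json
i=vision.camera_info('wrist'); cv2.imwrite('pics/w1.png',vision.snapshot('wrist')); np.savez('w1.npz',**i); print(i['origin'])
E
```

```text
1.975 [426.71610674 160.66229065 248.12481324] -0.0019215529270763289 [ 0.20368845 -1.51840085 -0.42139032]
[[-0.957 -0.291 -0.   ]
 [-0.291  0.957 -0.   ]
 [ 0.    -0.    -1.   ]]
[360.5995939  140.35385164 374.10059488]
```

View pics/w1.png

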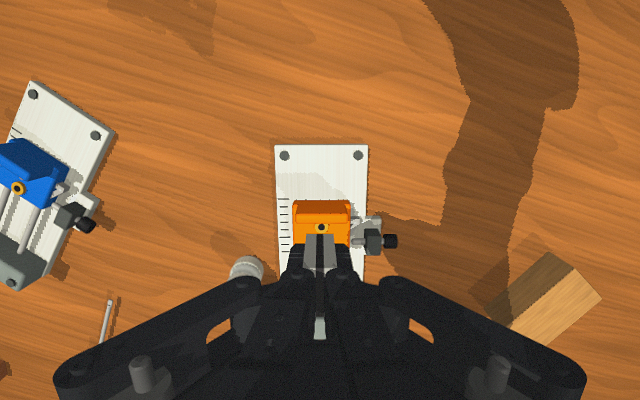

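The wrist view shows the plate's front edge level from (274,145) to (367,145), so the yaw is right. The tab's front top edge runs (295,200) to (350,200), and the fingers are centred at about x=321.

```bash
python3 - <<'E'
from h import *
from cell import vision
i=dict(np.load('w1.npz')); it=vision.camera_info('top')
P=plane(i,[(274,145),(368,145)],14); print(P,np.linalg.norm(P[0]-P[1]))
Q=plane(i,[(295,200),(350,200)],70); print(Q,np.linalg.norm(Q[0]-Q[1]))
T=lambda u,v:((u+.5)/5+230-.5,(v+.5)/5+180-.5)
print(tri(i,(274,145),it,T(325,378)),tri(i,(368,145),it,T(180,425)),tri(i,(322.5,200),it,T(221,314)))
tcp=np.array([426.7,160.7]); a=np.array([.957,.291]); b=np.array([-.291,.957])
for n,p in(('plate front',P.mean(0)),('tab',Q.mean(0))): print(n,(p[:2]-tcp)@a,(p[:2]-tcp)@b)
E
```

```text
[[415.23781736 101.71455396  14.        ]
 [383.37237071 206.09686112  14.        ]] 109.13786115294835
[[454.88300973 142.73330244  70.        ]
 [438.37719111 196.80150838  70.        ]] 56.53152166695207
(array([415.45529957, 100.04691526,   6.67245852]), np.float64(2.510000783361693)) (array([382.64270328, 202.45171726,  30.59667522]), np.float64(1.3748230269456687)) (array([462.00145338, 174.40147488,  15.48948877]), np.float64(1.2647750024760531))
plate front -28.194064113754575 1.4697797498529914
tab 21.711721079559787 2.8778477532826785
```

The row-200 edge triangulates to z≈15–25, so it is the bottom of the front face, not the top. Measuring from the plate front instead puts the push face 36 mm ahead and 1.5 mm to the left, which matches the first estimate. Descending to TCP z=50.

Call:
{"op": "apply_moves", "data": {
  "series": [
    [0, 1, 40, 0, 1],
    [0, 0, 40, 0, 1],
    [0, 0, 40, 0, 1],
    [0, 0, 40, 0, 1],
    [0, 0, 38, 0, 1]
  ]
}}

```text
t: 2.65
tool_pos: [426.6, 161.8, 49.1]
tcp_rot: [-0.457, 3.108, -0.0]
ft_force: [0.0, 0.6, 0.1]
width: 0.003
finger_force: 0.0
```

Call:
{"op": "apply_moves", "data": {
  "series": [
    [-5, 0, 0, 0, 1],
    [-5, 0, 0, 0, 1],
    [-5, 0, 0, 0, 1],
    [-4, 0, 0, 0, 1],
    [-4, 0, 0, 0, 1]
  ]
}}

```text
t: 3.28
tool_pos: [449.2, 168.8, 50.9]
tcp_rot: [-0.463, 3.106, 0.001]
ft_force: [-0.4, 0.3, -0.4]
width: 0.001
finger_force: 0.0
```

Call:
{"op": "apply_moves", "data": {
  "series": [
    [-4, 0, 0, 0, 1],
    [-4, 0, 0, 0, 1],
    [-4, 0, 0, 0, 1],
    [-4, 0, 0, 0, 1],
    [-4, 0, 0, 0, 1]
  ]
}}

```text
t: 3.9
tool_pos: [464.6, 173.4, 49.7]
tcp_rot: [0.463, -3.101, 0.002]
ft_force: [-11.9, -3.2, 8.8]
width: -0.002
finger_force: 6.2
```

Call:
{"op": "apply_moves", "data": {
  "series": [
    [-5, 0, 0, 0, 1],
    [-5, 0, 0, 0, 1],
    [-5, 0, 0, 0, 1],
    [-5, 0, 0, 0, 1],
    [-5, 0, 0, 0, 1]
  ]
}}

```text
t: 4.53
tool_pos: [488.9, 180.9, 49.6]
tcp_rot: [0.463, -3.101, 0.002]
ft_force: [-8.9, -1.6, 5.3]
width: -0.0
finger_force: 4.5
```

Call:
{"op": "apply_moves", "data": {
  "series": [
    [-5, 0, 0, 0, 1],
    [-5, 0, 0, 0, 1],
    [-5, 0, 0, 0, 1],
    [-4, 0, 0, 0, 1],
    [0, 0, 0, 0, 1]
  ]
}}

```text
t: 5.15
tool_pos: [507.3, 186.6, 49.6]
tcp_rot: [0.463, -3.102, 0.001]
ft_force: [-8.0, -1.8, 5.1]
width: 0.002
finger_force: 4.2
```

Call:
{"op": "apply_moves", "data": {
  "series": [
    [-2, 0, 0, 0, 1],
    [-2, 0, 0, 0, 1],
    [-2, 0, 0, 0, 1],
    [-2, 0, 0, 0, 1],
    [0, 0, 0, 0, 1]
  ]
}}

```text
t: 5.78
tool_pos: [514.7, 188.9, 49.6]
tcp_rot: [0.463, -3.101, 0.001]
ft_force: [-9.5, -1.8, 4.8]
width: -0.001
finger_force: 4.5
```

Call:
{"op": "apply_moves", "data": {
  "series": [
    [-2, 0, 0, 0, 1],
    [-2, 0, 0, 0, 1],
    [0, 0, 0, 0, 1]
  ]
}}

```text
t: 6.15
tool_pos: [517.7, 189.8, 49.5]
tcp_rot: [0.463, -3.1, 0.002]
ft_force: [-11.7, -2.4, 7.9]
width: -0.001
finger_force: 6.0
```

Call:
{"op": "apply_moves", "data": {
  "series": [
    [-2, 0, 0, 0, 1],
    [0, 0, 0, 0, 1],
    [0, 0, 0, 0, 1]
  ]
}}

```text
t: 6.52
tool_pos: [517.7, 189.7, 49.3]
tcp_rot: [0.463, -3.097, 0.003]
ft_force: [-16.9, -4.2, 12.8]
width: -0.0
finger_force: 9.1
```

Call:
{"op": "apply_moves", "data": {
  "series": [
    [-2, 0, 0, 0, 1],
    [0, 0, 0, 0, 1],
    [0, 0, 0, 0, 1]
  ]
}}

```text
t: 6.9
tool_pos: [517.8, 189.7, 49.0]
tcp_rot: [0.462, -3.093, 0.004]
ft_force: [-24.0, -5.4, 16.1]
width: -0.004
finger_force: 12.0
```

The far stop is reached: the position stays at 517.7 while the force climbs. Releasing now, then backing off and up.

Call:
{"op": "apply_moves", "data": {
  "series": [
    [10, 0, 0, 0, 1],
    [15, 0, 0, 0, 1],
    [15, 0, 0, 0, 1],
    [15, 0, 0, 0, 1],
    [15, 0, 0, 0, 1]
  ]
}}

```text
t: 7.52
tool_pos: [458.2, 171.5, 50.8]
tcp_rot: [-0.463, 3.105, 0.001]
ft_force: [0.1, -0.5, -0.1]
width: 0.002
finger_force: 0.0
```

Call:
{"op": "apply_moves", "data": {
  "series": [
    [15, 0, 0, 0, 1],
    [0, 0, -40, 0, 1],
    [0, 0, -50, 0, 1],
    [0, 0, -50, 0, 1],
    [0, 0, -50, 0, 1]
  ]
}}

```text
t: 8.15
tool_pos: [443.3, 166.9, 242.1]
tcp_rot: [-0.463, 3.106, 0.001]
ft_force: [1.2, -0.3, -1.2]
width: 0.002
finger_force: 0.0
```

Call:
{"op": "apply_moves", "data": {
  "series": [
    [0, 50, 0, 0, 1],
    [0, 50, 0, 0, 1],
    [0, 50, 0, 0, 1],
    [0, 50, 0, 0, 1],
    [0, 0, 0, 0, 1]
  ]
}}

```text
t: 8.78
tool_pos: [382.9, 362.3, 240.1]
tcp_rot: [0.474, -3.105, -0.003]
ft_force: [-0.8, -0.0, -0.8]
width: 0.0
finger_force: 0.0
```

```bash
python3 - <<'E'
from cell import manip, vision
import cv2,numpy as np
s=manip.state(); print(s['t'],s['tool_pos'],s['ft_force'])
t=vision.snapshot('top'); c=vision.snapshot('scene')
cv2.imwrite('pics/fin.png',np.hstack([cv2.resize(t[180:280,230:310],(400,500),interpolation=cv2.INTER_CUBIC),cv2.resize(c[155:240,360:440],(400,500),interpolation=cv2.INTER_CUBIC)]))
E
```

```text
8.775 [382.89859107 362.27084369 240.09950546] [-0.8380172  -0.02083633 -0.76898588]
```

View pics/fin.png

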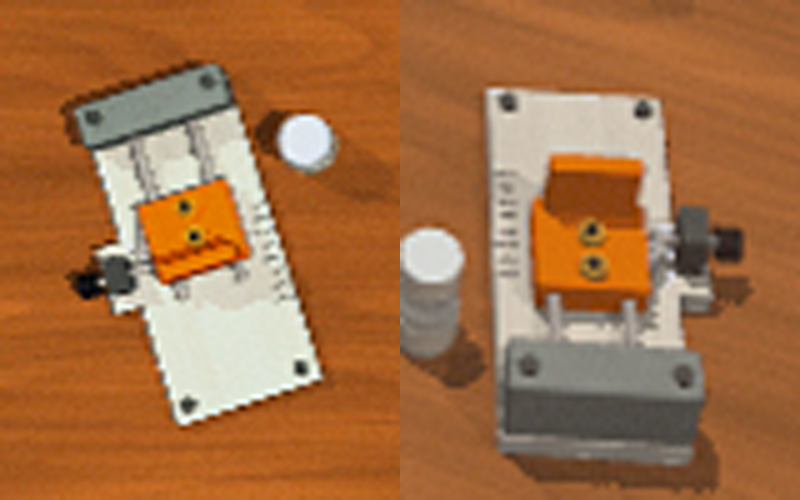

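The tab's front edge moved from about (221,314) to (203,268) in the top panel, roughly 35 mm along the push. So the carriage is resting on its pin, and the jar and plate haven't moved.

```bash
python3 -c "
from cell import manip
print(manip.finish_job())"
```

```text
the job is handed in; nothing more can be done
None
```

The orange carriage was pushed to its far stop and released; the closing pictures show it resting about 35 mm along, on its stop pin, and the job is handed in.

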